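# Sweep the nuts off the sorting board into its catch trough

### The job

Clear the raised sorting board: with the gripper's fingers closed, sweep the three loose hex nuts across the board and over its open edge, so that all three end up lying down in the catch trough. Only push the nuts along - do not take one between the fingers or lift it - and leave the two flat gauge blocks that lie among them, and everything round the board, where they are.

Things in the scene. Friction and masses are not known exactly. Their poses are not given: they have to be found in the camera images.
- sorting_board: fixed raised plywood board, grey laminate top, catch trough along its -x end. Origin: centre of its underside (230 mm in x, 238 mm in y), z up; yaw within 0.22 rad of the world's. Flat top at z = 40 mm from x = -52 to 115 mm, between two strips along y = +-115 mm (tops at z = 45 mm). One nut or block lies in each of 5 lanes, y = -92, -46, 0, 46, 92 mm (within 3 mm), at x = -20 to 25 mm
- board_edge (a point): middle of the board's open edge (top level, no strip), over which the nuts are to be swept: board frame x = -52 mm, y = 0, z = 40 mm. The edge runs along the board's y. Nothing lies between a nut and this edge straight along the board's -x
- trough_floor (a point): centre of the trough's inner floor, board frame x = -82 mm, y = 0, z = 4 mm. The aluminium trough is 60 mm wide inside (x = -112 to -52 mm) and 232 mm long (y = -116 to 116 mm); its ends reach z = 45 mm, the lip of its outer wall z = 47 mm
- nut_1_center (a point): one of three identical plain steel hex nuts lying flat on the board: 30 mm across flats, 35 mm across corners, 16 mm high, about 64 g. The point is its centre, half-way up
- nut_2_center (a point): one of three identical plain steel hex nuts lying flat on the board: 30 mm across flats, 35 mm across corners, 16 mm high, about 64 g. The point is its centre, half-way up
- nut_3_center (a point): one of three identical plain steel hex nuts lying flat on the board: 30 mm across flats, 35 mm across corners, 16 mm high, about 64 g. The point is its centre, half-way up
- long_block: light-grey flat oblong gauge block, 35 x 50 mm, 12 mm high, lying on the board in one of the lanes with its long side (its own y) along the board's x, within 0.06 rad. Origin: centre of its underside. Leave it
- square_block: light-grey square gauge block, 40 x 40 mm, 18 mm high, lying on the board in one of the lanes, square with the board within 0.06 rad. Origin: centre of its underside. Leave it
- small_bottle: blue bottle with a white cap, 28 mm across, 61 mm tall, standing on the worktop. Origin: centre of its underside. Leave it
- tape_measure: tape measure, 34 x 85 x 63 mm, on the worktop. Origin: centre of its underside. Leave it
- tape_roll: roll of masking tape lying flat, 92 mm across, 24 mm high, on the worktop. Origin: centre of its underside. Leave it
- torch: black pocket torch lying on the worktop, 31 x 105 x 31 mm. Origin: centre of its underside. Leave it
- feeler_gauge: fan of thin metal feeler gauges lying on the worktop, 72 x 94 x 12 mm. Origin: centre of its underside. Leave it

How it is judged:
By the outcome, as a careful person would: the job done as asked, in the order asked, and still so for the second after the job is handed in, with the robot touching nothing.
It also fails if it takes over 51 s, if anything falls off the work surface, if the arm or the gripper's body presses on something with over 40 N, if the wrist force passes 120 N, or if a joint passes its speed limit or range.

### The arm

A 6-joint arm with a two-finger parallel gripper is mounted at the origin on the work surface; the furniture and walls round the work are solid. World frame = base frame: x ahead of the robot, y to its left, z up, the work surface at z = 0. Lengths are in m, angles in rad, forces in N, time in s.
With the tool pointing down it reaches from about 0.425 to 0.925 m from the base axis. Payload 12.5 kg.
Tool frame: the origin (TCP) lies on the centre line of the jaws, within the pads' length; the fingertips stand 22 mm ahead of it and the grasp point (between the pads) lies 3 mm ahead of it; x points along the fingers, y is the direction in which the jaws open and shut, and the axes are right-handed (so a half turn about x gives the same grasp; the last joint's range is limited). The gripper opens to 85 mm and grips with 20 to 120 N. Pads are 22 mm wide; open, the fingers measure 114 mm over their backs; the gripper's body (76 mm by 85 mm) begins 54 mm behind the grasp point. The pads swing forward as they close: fully open they stand 13 mm farther back than shut.
Start: joints at [-1.252, 0.491, 1.559, -0, 1.092, -0.106], TCP at [0.258, -0.569, 0.253] pointing down, gripper open.
Joint ranges: [-3.1, 3.1], [-0.84, 2.19], [0.05, 2.79], [-1.13, 4.28], [0.06, 2.93], [-2.69, 2.69]. Speed limits (rad/s): [2.22, 2.22, 2.79, 3.14, 3.14, 3.14].

### API

Orientations are given as [roll, pitch, yaw] about the fixed x, y, z axes, in that order (R = Rz(yaw) Ry(pitch) Rx(roll)).
In Python, from cell import bot gives the robot as it stands.
- The arm moves only by the tool move_arm, never from a script. Its argument "increments" is a list of rows, each an object of numbers: "grip": the gripper's target within -1 to 1 (shut at 1, half-way at 0, fully open at -1); "dx", "dy", "dz": the shift along the tool's x, y, z in m; "wx", "wy", "wz": the turn, a rotation vector about the tool's x, y, z in degrees. In form: [{"grip": .., "dx": .., "dy": .., "dz": .., "wx": .., "wy": .., "wz": ..}, ...]. A call has 1 to 8 rows; each row shifts and turns the pose as measured when the row begins, along the tool's axes as they then stand; what a row does not reach is not made up. A row lasts 1/10 s, in which the tool goes at most 50 mm and 8.59 degrees, less where a joint would pass 70% of its speed; a pose out of reach is approached as far as the arm can. A call is refused whole if a number of a shift passes 0.05 or a number of a turn 8.59, either way. A call with a gripper value outside its range is refused whole. The fingers move at their own pace and stop on an object; "force" is the grip in N (left out, the last holds). Time passes only in rows, so rows that do not move let the fingers close. It gives the time, the measured TCP pose, the force and the opening at its end, in the units of the state.
- bot.get_state(): the state, without advancing time (a new reading comes with each control period).
- bot.read_camera(name): name is "scene" or "top" or "wrist"; returns a dict with "img" (480x640x3 uint8, red, green, blue), "fx", "fy", "cx", "cy" (pixels), "origin" and "orientation" of the camera in the world. Camera axes: x right, y down, z forward; pixel columns grow to the right and rows downward; lengths in m; the calibration is good to about 2 mm. A picture is of the moment at which its call begins. There is no depth.
- bot.close_job(): hands the job in, once; it reports no verdict.
Trained networks look in a picture, given as the dict that the camera call returned (one of the last four; its "shot" number tells which), for a name from the list of things; names that differ only in an ending like _2 or _b are one class to them, and where a whole thing is asked for, a point or a joint stands for the part that bears it (a point fixed in the world has none). Each returns a list of dicts, best first, with "conf" (0 to 1); they miss things now and then, are a little off and sometimes report something else, mostly with a low value. They report only what shows in the picture. A call takes as long as a camera call.
- bot.recognise(thing, picture): "extent" ([left, top, right, bottom] in pixels, round what is visible of it).
- bot.masks_of(thing, picture): "region" (480x640 bool, what is visible of it) and "extent" ([left, top, right, bottom] in pixels, round what is visible of it).
- bot.spot_point(thing, picture): "centre" ([column, row] in pixels: a listed point, or the origin of a listed thing).
The state is a dict: "time_s": time; "qpos": joint angles; "dq": joint speeds; "tau": joint torques, N m; "tcp_pos": TCP position; "orientation": TCP orientation; "wrist_force": force on the tool from outside, world axes, zero at the start; "ft_torque": the same for the moment, N m; "finger_gap": finger opening in m.
Only numpy, scipy, OpenCV 4.12 (cv2) and the standard library are available. Lean on these libraries where they do the work, as an engineer would, in place of code of your own. Each camera call takes 0.05 s, during which the arm holds its last target.

## Working session

There is one attempt and no reset: what is moved stays moved. The work goes in short steps, Python scripts to look and compute and a tool call to move; the robot and the scene stay as the last step left them, time stands still between calls to the robot, and variables do not carry over. Pictures are saved under pics/ and viewed, and the job is handed in when it is done.

Besides the shell and the picture viewer there is one more tool, called as name(argument=value, ...), one argument or row to a line, values as JSON. move_arm: Moves the arm, as the interface text tells. Its arguments: {"type":"object","properties":{"increments":{"type":"array","items":{"type":"object","properties":{"grip":{"type":"number"},"dx":{"type":"number"},"dy":{"type":"number"},"dz":{"type":"number"},"wx":{"type":"number"},"wy":{"type":"number"},"wz":{"type":"number"}}}},"force":{"type":"number"}},"required":["increments"]}

```bash
mkdir -p pics; ls; python3 - <<'E'
from cell import bot
import cv2,pickle
s=bot.get_state(); print(s)
for n in ["top","scene"]:
    p=bot.read_camera(n); cv2.imwrite(f"pics/{n}0.png",p["img"][:,:,::-1]); pickle.dump(p,open(f"{n}0.pkl","wb"))
    print(n,p["fx"],p["cx"],p["cy"],p["origin"],p["orientation"],p["shot"])
    for t in ["nut_1_center","long_block","square_block","sorting_board","board_edge","trough_floor"]:
        print(t,[(round(d["conf"],2),[round(float(v),1) for v in d["centre"]]) for d in bot.spot_point(t,p)[:5]])
print(bot.get_state()["time_s"])
E
```

```text
pics
{'time_s': 0.0, 'qpos': array([-1.25157754e+00,  4.91567916e-01,  1.55946889e+00, -1.47322991e-05,
        1.09169586e+00, -1.05628120e-01]), 'dq': array([ 4.54480573e-04,  4.74552557e-05,  1.75877903e-03, -4.91679873e-04,
        1.23380224e-04,  5.99521271e-04]), 'tau': array([ 1.31048295e-03, -6.18437290e+01, -2.61598527e+01, -8.51059485e-05,
        3.96328513e-03, -3.80686902e-05]), 'tcp_pos': array([ 0.25754927, -0.56923831,  0.25271584]), 'orientation': array([-1.6649638 ,  1.56965624,  1.90148256]), 'wrist_force': array([ 0.23191782, -0.97463347,  0.04993178]), 'ft_torque': array([-0.02000692, -0.04517433, -0.03176121]), 'finger_gap': 0.08577811103105688}
top 552.305746248961 310.78993477456265 242.71342709011526 [ 0.19337444 -0.11527343  1.23789031] [-2.94026328e+00 -4.79010733e-05 -1.43160530e+00] 1
nut_1_center [(0.58, [231.1, 197.4])]
long_block [(0.82, [274.5, 190.4]), (0.56, [271.6, 222.1])]
square_block [(0.84, [252.1, 190.0]), (0.26, [312.1, 196.7])]
sorting_board [(0.98, [273.7, 203.4]), (0.62, [181.3, 259.9])]
board_edge []
trough_floor [(0.96, [274.8, 236.2])]
scene 607.8146833095793 313.57245733981307 238.85375885592373 [-0.16205139 -0.50082617  0.93171627] [-2.44339214  0.00847353 -0.99279622] 2
nut_1_center [(0.66, [251.3, 180.3])]
long_block [(0.83, [292.6, 190.0]), (0.68, [286.1, 213.5]), (0.16, [274.0, 183.9])]
square_block [(0.82, [272.5, 185.6])]
sorting_board [(0.9, [287.2, 213.1])]
board_edge [(0.96, [274.8, 214.3]), (0.21, [428.5, 350.1])]
trough_floor [(0.88, [270.0, 238.8])]
0.7
```

View pics/top0.png

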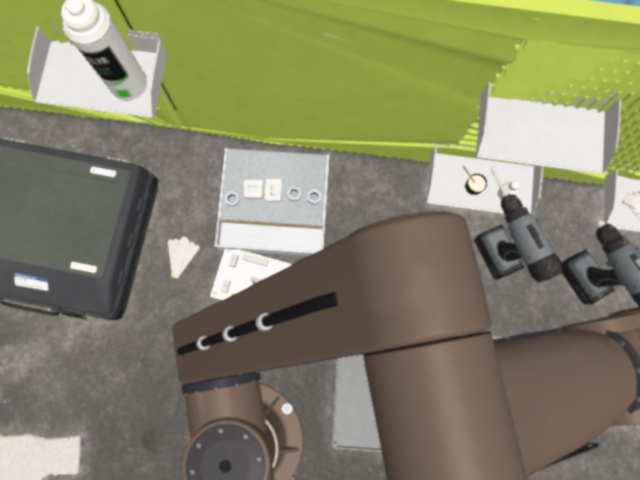

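View pics/scene0.png

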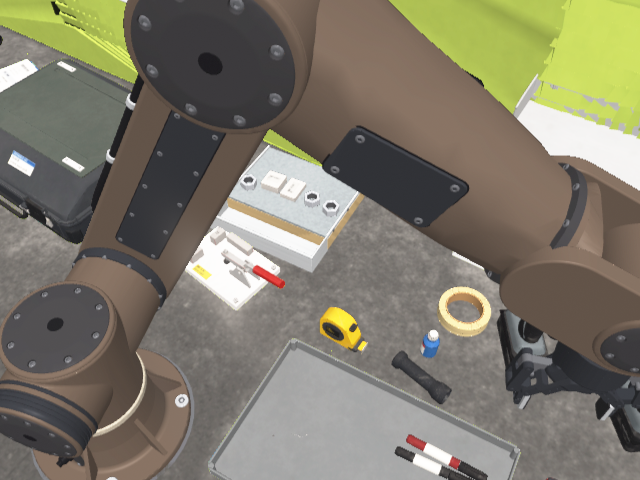

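```bash
python3 - <<'E'
import cv2
a=cv2.imread("pics/top0.png")[160:270,200:340]; cv2.imwrite("pics/top0z.png",cv2.resize(a,None,fx=5.5,fy=5.4,interpolation=cv2.INTER_CUBIC))
a=cv2.imread("pics/scene0.png")[150:270,220:360]; cv2.imwrite("pics/scene0z.png",cv2.resize(a,None,fx=5,fy=5,interpolation=cv2.INTER_CUBIC))
E
```

```text
(no output)
```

View pics/top0z.png

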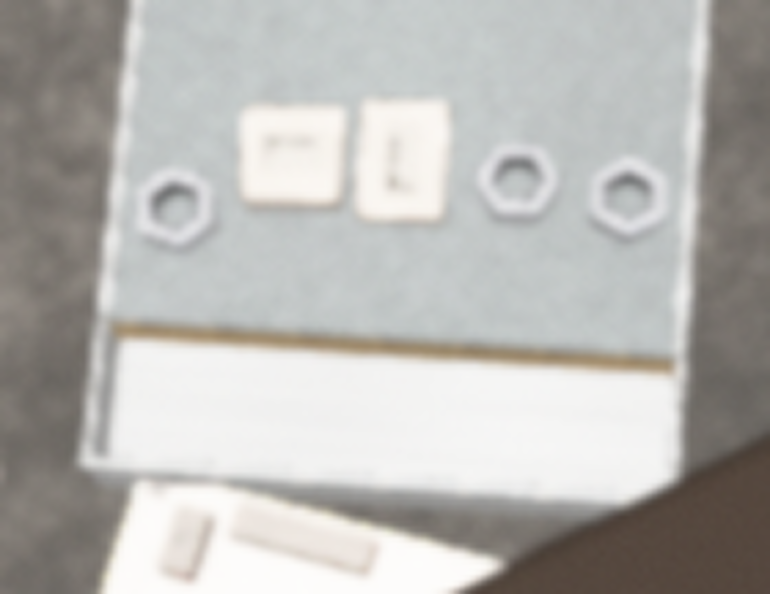

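View pics/scene0z.png

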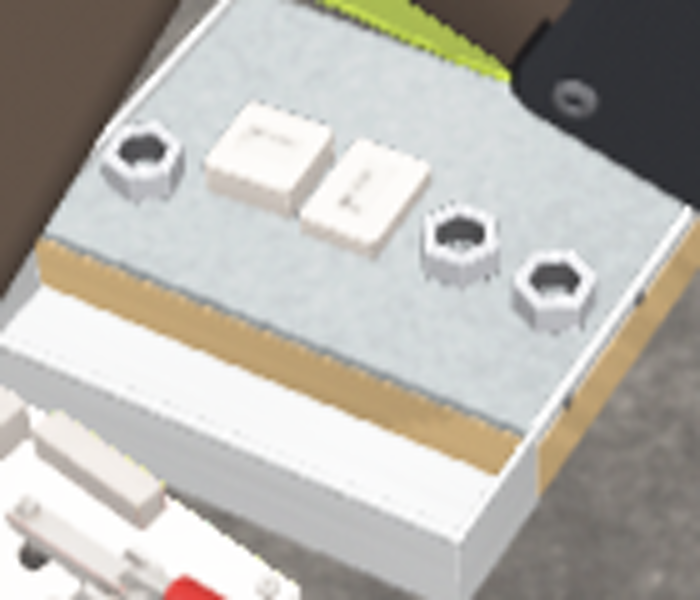

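```bash
cat > h.py <<'E'
import numpy as np,pickle
from scipy.spatial.transform import Rotation as R
def proj_plane(p,uv,z):
    d=R.from_euler("xyz",p["orientation"]).as_matrix()@np.array([(uv[0]-p["cx"])/p["fx"],(uv[1]-p["cy"])/p["fy"],1])
    o=np.array(p["origin"]); return (o+d*(z-o[2])/d[2])[:2]
E
python3 - <<'E'
from h import *
T=pickle.load(open("top0.pkl","rb"));S=pickle.load(open("scene0.pkl","rb"))
t=lambda u,v:(u/5.5+200-.4,v/5.4+160-.4)
s=lambda u,v:(u/5+220-.4,v/5+150-.4)
pt={"edgeL":(t(113,326),.04),"edgeR":(t(673,358),.04),"n1":(t(175,206),.056),"n2":(t(518,180),.056),"n3":(t(628,197),.056),"sq":(t(293,155),.058),"long":(t(403,160),.052)}
ps={"edgeL":(s(40,240),.04),"edgeR":(s(523,434),.04),"n1":(s(143,153),.056),"n2":(s(459,234),.056),"n3":(s(554,281),.056),"sq":(s(270,143),.058),"long":(s(366,193),.052)}
for k in pt: print(k,proj_plane(T,*pt[k]).round(4),proj_plane(S,*ps[k]).round(4))
for nm,P,c in (("t",pt,T),("s",ps,S)):
    a,b=proj_plane(c,*P["edgeL"]),proj_plane(c,*P["edgeR"])
    e=a-b; yaw=np.arctan2(-e[0],e[1]); print(nm,"len",np.hypot(*e),"yaw",yaw)
    ex=np.array([np.cos(yaw),np.sin(yaw)]); ey=np.array([-ex[1],ex[0]])
    m=(a+b)/2; o=m+.052*ex; print("board origin",o)
    for k in P:
        q=proj_plane(c,*P[k])-o; print(k,(q@ex).round(4),(q@ey).round(4))
E
```

```text
edgeL [0.4587 0.1262] [0.4579 0.1214]
edgeR [ 0.4768 -0.1008] [ 0.4768 -0.0994]
n1 [0.5087 0.1069] [0.5085 0.1054]
n2 [ 0.539  -0.0287] [ 0.5399 -0.0289]
n3 [ 0.5379 -0.0738] [ 0.5386 -0.0745]
sq [0.5363 0.0628] [0.5397 0.0636]
long [0.5422 0.0191] [0.542  0.0177]
t len 0.22764411505579923 yaw 0.07948665841355601
board origin [0.51961369 0.01683764]
edgeL -0.052 0.1138
edgeR -0.052 -0.1138
n1 -0.0037 0.0906
n2 0.0157 -0.0469
n3 0.0111 -0.0918
sq 0.0203 0.0445
long 0.0227 0.0005
s len 0.22166597667154223 yaw 0.08556424004552471
board origin [0.5191517  0.01542569]
edgeL -0.052 0.1108
edgeR -0.052 -0.1108
n1 -0.0029 0.0905
n2 0.0168 -0.046
n3 0.0117 -0.0913
sq 0.0246 0.0463
long 0.023 0.0004
```

```bash
cat >> h.py <<'E'
O=np.array([.5194,.0163]); YAW=.081
ex=np.array([np.cos(YAW),np.sin(YAW)]); ey=np.array([-ex[1],ex[0]])
def w(bx,by): return O+bx*ex+by*ey
def goto(bx,by,z,psi=None):
    """shift in tool axes to board-frame target; psi=angle of tool y from world x"""
    from cell import bot
    s=bot.get_state(); M=R.from_euler("xyz",s["orientation"]).as_matrix()
    p=s["tcp_pos"]; q=(p[:2]-O); print("t",round(s["time_s"],2),"board xy",(q@ex).round(4),(q@ey).round(4),"z",p[2].round(4),"F",s["wrist_force"].round(1),"gap",round(s["finger_gap"],4))
    d=np.r_[w(bx,by),z]-p; print("shift mm",(M.T@d*1e3).round(1))
    print("axes: x",M[:,0].round(3),"y",M[:,1].round(3),"z",M[:,2].round(3))
    if psi is not None:
        Y=np.array([np.cos(psi),np.sin(psi),0]);X=np.array([0,0,-1.]);T=np.c_[X,Y,np.cross(X,Y)]
        print("turn deg",np.degrees(R.from_matrix(M.T@T).as_rotvec()).round(2), "q",s["qpos"].round(2))
E
python3 - <<'E'
from h import *
goto(.06,-.092,.2,YAW+np.pi/2); goto(.06,-.092,.2,YAW-np.pi/2); goto(.06,-.092,.2,YAW)
E
```

```text
t 0.7 board xy -0.3083 -0.5627 z 0.2533 F [ 0.4  0.1 -0.5] gap 0.0855
shift mm [  53.3 -319.  -505.4]
axes: x [ 0. -0. -1.] y [ 0.412 -0.911  0.   ] z [-0.911 -0.412  0.   ]
turn deg [-1.603e+02  1.000e-02 -0.000e+00] q [-1.25  0.49  1.56  0.    1.09 -0.11]
t 0.7 board xy -0.3083 -0.5627 z 0.2533 F [ 0.4  0.1 -0.5] gap 0.0855
shift mm [  53.3 -319.  -505.4]
axes: x [ 0. -0. -1.] y [ 0.412 -0.911  0.   ] z [-0.911 -0.412  0.   ]
turn deg [19.7 -0.  -0. ] q [-1.25  0.49  1.56  0.    1.09 -0.11]
t 0.7 board xy -0.3083 -0.5627 z 0.2533 F [ 0.4  0.1 -0.5] gap 0.0855
shift mm [  53.3 -319.  -505.4]
axes: x [ 0. -0. -1.] y [ 0.412 -0.911  0.   ] z [-0.911 -0.412  0.   ]
turn deg [-70.3   0.   -0. ] q [-1.25  0.49  1.56  0.    1.09 -0.11]
```

move_arm(
  increments=[
    {"grip": 1,"dy": -0.026,"dz": -0.038,"wx": 2.5},
    {"grip": 1,"dy": -0.028,"dz": -0.036,"wx": 2.5},
    {"grip": 1,"dy": -0.03,"dz": -0.034,"wx": 2.5},
    {"grip": 1,"dy": -0.03,"dz": -0.034,"wx": 2.5},
    {"grip": 1,"dy": -0.031,"dz": -0.033,"wx": 2.5},
    {"grip": 1,"dy": -0.032,"dz": -0.032,"wx": 2.5},
    {"grip": 1,"dy": -0.033,"dz": -0.031,"wx": 2.5},
    {"grip": 1,"dy": -0.034,"dz": -0.03,"wx": 2.2},
  ],
)

```text
invalid input
```

```bash
python3 -c "
from h import *
goto(.06,-.092,.2,YAW-np.pi/2)"
```

```text
t 0.7 board xy -0.3083 -0.5627 z 0.2533 F [ 0.4  0.1 -0.5] gap 0.0855
shift mm [  53.3 -319.  -505.4]
axes: x [ 0. -0. -1.] y [ 0.412 -0.911  0.   ] z [-0.911 -0.412  0.   ]
turn deg [19.7 -0.  -0. ] q [-1.25  0.49  1.56  0.    1.09 -0.11]
```

move_arm(
  increments=[
    {"grip": 1,"dx": 0,"dy": -0.026,"dz": -0.038,"wx": 2.5,"wy": 0,"wz": 0},
    {"grip": 1,"dx": 0,"dy": -0.028,"dz": -0.036,"wx": 2.5,"wy": 0,"wz": 0},
    {"grip": 1,"dx": 0,"dy": -0.03,"dz": -0.034,"wx": 2.5,"wy": 0,"wz": 0},
    {"grip": 1,"dx": 0,"dy": -0.03,"dz": -0.034,"wx": 2.5,"wy": 0,"wz": 0},
  ],
  force=30,
)

```text
time_s: 1.1
tcp_pos: [0.3507, -0.4123, 0.2522]
orientation: [1.383, 1.57, -1.521]
wrist_force: [0.4, -1.2, 0.5]
finger_gap: 0.0283
```

```bash
python3 -c "
from h import *
goto(.06,-.092,.2,YAW-np.pi/2)"
```

```text
t 1.1 board xy -0.2029 -0.4135 z 0.2522 F [ 0.4 -1.2  0.5] gap 0.0283
shift mm [  51.8 -276.8 -309.7]
axes: x [ 0.    -0.001 -1.   ] y [ 0.235 -0.972  0.001] z [-0.972 -0.235  0.   ]
turn deg [ 8.95  0.01 -0.07] q [-0.99  0.37  1.77 -0.    1.    0.35]
```

move_arm(
  increments=[
    {"grip": 1,"dx": 0,"dy": -0.034,"dz": -0.035,"wx": 2.2,"wy": 0,"wz": 0},
    {"grip": 1,"dx": 0,"dy": -0.035,"dz": -0.034,"wx": 2.2,"wy": 0,"wz": 0},
    {"grip": 1,"dx": 0,"dy": -0.036,"dz": -0.033,"wx": 2.2,"wy": 0,"wz": 0},
    {"grip": 1,"dx": 0,"dy": -0.037,"dz": -0.032,"wx": 2.2,"wy": 0,"wz": 0},
    {"grip": 1,"dx": 0,"dy": -0.037,"dz": -0.032,"wx": 0,"wy": 0,"wz": 0},
    {"grip": 1,"dx": 0.01,"dy": -0.037,"dz": -0.032,"wx": 0,"wy": 0,"wz": 0},
    {"grip": 1,"dx": 0.01,"dy": -0.037,"dz": -0.032,"wx": 0,"wy": 0,"wz": 0},
    {"grip": 1,"dx": 0.01,"dy": -0.037,"dz": -0.032,"wx": 0,"wy": 0,"wz": 0},
  ],
  force=30,
)

```text
time_s: 1.9
tcp_pos: [0.5767, -0.0848, 0.2253]
orientation: [2.438, 1.563, -0.63]
wrist_force: [0.4, -1.2, -0.6]
finger_gap: -0.0002
```

```bash
python3 - <<'E'
from h import *
from cell import bot
import cv2
goto(.06,-.092,.12,YAW-np.pi/2)
for n in ("wrist","top","scene"):
    p=bot.read_camera(n); cv2.imwrite(f"pics/{n}1.png",p["img"][:,:,::-1]); pickle.dump(p,open(f"{n}1.pkl","wb"))
    print(n,p["origin"])
    for t in ["nut_1_center","long_block","square_block","board_edge"]:
        print(t,[(round(d["conf"],2),[round(float(v),1) for v in d["centre"]]) for d in bot.spot_point(t,p)[:4]])
E
```

```text
t 1.9 board xy 0.049 -0.1054 z 0.2253 F [ 0.4 -1.2 -0.6] gap -0.0002
shift mm [105.3 -14.  -10.3]
axes: x [ 0.006 -0.005 -1.   ] y [ 0.073 -0.997  0.005] z [-0.997 -0.073 -0.006]
turn deg [-0.45 -0.34 -0.29] q [-0.26  0.46  1.7  -0.    0.97  1.24]
wrist [ 0.64175242 -0.07996617  0.34649721]
nut_1_center [(0.7, [67.1, 297.6]), (0.4, [0.8, 410.8])]
long_block [(0.68, [238.5, 272.7]), (0.57, [180.5, 261.5])]
square_block [(0.91, [123.6, 263.4])]
board_edge [(0.6, [191.6, 344.3])]
top [ 0.19337444 -0.11527343  1.23789031]
nut_1_center []
long_block []
square_block []
board_edge []
scene [-0.16205139 -0.50082617  0.93171627]
nut_1_center [(0.69, [247.3, 184.6])]
long_block [(0.74, [292.3, 191.2])]
square_block [(0.68, [266.9, 238.7]), (0.59, [273.3, 184.9])]
board_edge [(0.6, [276.7, 213.1])]
```

View pics/wrist1.png

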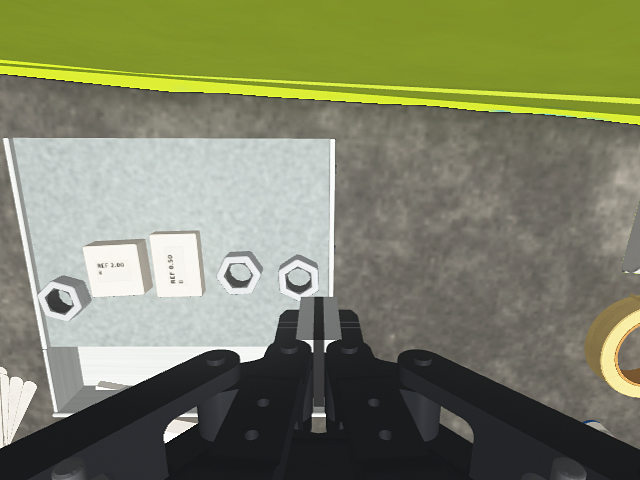

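View pics/scene1.png

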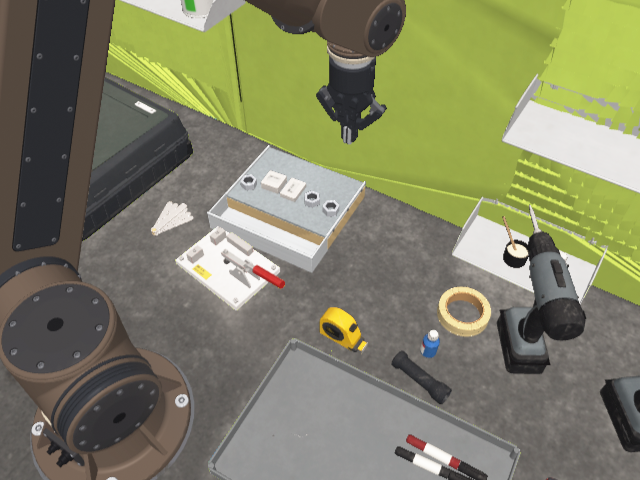

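```bash
python3 - <<'E'
from h import *
W=pickle.load(open("wrist1.pkl","rb")); print(W["fx"],W["cx"],W["cy"])
for k,uv,z in [("n1",(63,299),.056),("n2",(239.5,271.5),.056),("n3",(299,277),.056),("sqFR",(144,295),.058),("longFR",(202,294),.052),("longFL",(158,295),.052),("stripR",(333,138),.045),("stripL",(9,139),.045),("edgeL",(44,346),.04)]:
    q=proj_plane(W,uv,z)-O; print(k,(q@ex).round(4),(q@ey).round(4))
E
```

```text
405.0955841089038 318.3246207129199 250.49298287119095
n1 0.0011 0.0884
n2 0.022 -0.0474
n3 0.0173 -0.092
sqFR 0.0046 0.0254
longFR 0.0028 -0.0167
longFL 0.0022 0.0173
stripR 0.1183 -0.1179
stripL 0.1192 0.1139
edgeL -0.0466 0.1217
```

move_arm(
  increments=[
    {"grip": 1,"dx": 0.03,"dy": -0.014,"dz": -0.006,"wx": -0.45,"wy": -0.35,"wz": -0.3},
    {"grip": 1,"dx": 0.04,"dy": 0,"dz": 0,"wx": 0,"wy": 0,"wz": 0},
    {"grip": 1,"dx": 0.035,"dy": 0,"dz": 0,"wx": 0,"wy": 0,"wz": 0},
    {"grip": 1,"dx": 0,"dy": 0,"dz": 0,"wx": 0,"wy": 0,"wz": 0},
  ],
  force=30,
)

```text
time_s: 3.05
tcp_pos: [0.582, -0.073, 0.1193]
orientation: [2.867, 1.567, -0.194]
wrist_force: [-0.6, -0.0, 0.6]
finger_gap: 0.0002
```

```bash
python3 - <<'E'
from h import *
from cell import bot
import cv2
goto(.056,-.092,.066,YAW-np.pi/2)
for n in ("wrist",):
    p=bot.read_camera(n); cv2.imwrite(f"pics/{n}2.png",p["img"][:,:,::-1])
E
```

```text
t 3.05 board xy 0.0551 -0.094 z 0.1193 F [-0.6 -0.   0.6] gap 0.0002
shift mm [53.3 -2.1 -0.7]
axes: x [ 0.004 -0.001 -1.   ] y [ 0.08  -0.997  0.001] z [-0.997 -0.08  -0.004]
turn deg [-0.06 -0.22 -0.06] q [-0.24  0.6   1.79  0.    0.75  1.25]
```

View pics/wrist2.png

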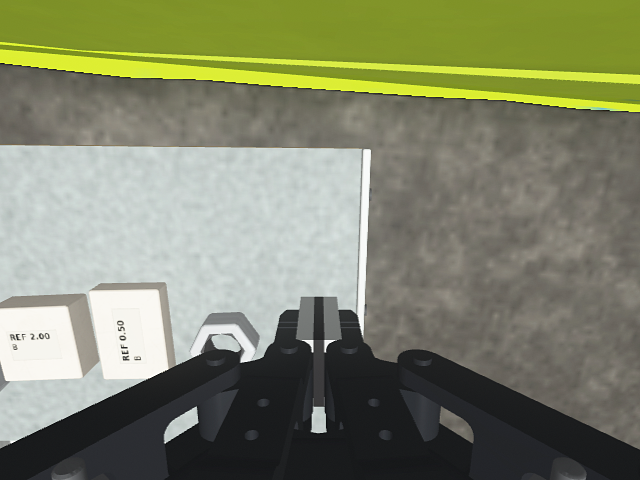

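move_arm(
  increments=[
    {"grip": 1,"dx": 0.025,"dy": -0.002,"dz": -0.001,"wx": 0,"wy": -0.2,"wz": 0},
    {"grip": 1,"dx": 0.02,"dy": 0,"dz": 0,"wx": 0,"wy": 0,"wz": 0},
    {"grip": 1,"dx": 0.008,"dy": 0,"dz": 0,"wx": 0,"wy": 0,"wz": 0},
    {"grip": 1,"dx": 0,"dy": 0,"dz": 0,"wx": 0,"wy": 0,"wz": 0},
  ],
  force=30,
)

```text
time_s: 3.5
tcp_pos: [0.5877, -0.0723, 0.0746]
orientation: [2.749, 1.558, -0.313]
wrist_force: [0.4, -0.5, -0.0]
finger_gap: 0.0004
```

```bash
python3 - <<'E'
from h import *
goto(-.050,-.092,.066,YAW-np.pi/2)
E
```

```text
t 3.5 board xy 0.0609 -0.0939 z 0.0746 F [ 0.4 -0.5 -0. ] gap 0.0004
shift mm [  7.3  -1.8 111. ]
axes: x [ 0.012 -0.004 -1.   ] y [ 0.08  -0.997  0.005] z [-0.997 -0.08  -0.012]
turn deg [-0.08 -0.69 -0.29] q [-0.23  0.67  1.8  -0.    0.66  1.26]
```

move_arm(
  increments=[
    {"grip": 1,"dx": 0.008,"dy": -0.002,"dz": 0.004,"wx": -0.1,"wy": -0.7,"wz": -0.3},
    {"grip": 1,"dx": 0,"dy": 0,"dz": 0,"wx": 0,"wy": 0,"wz": 0},
  ],
  force=30,
)

```text
time_s: 3.7
tcp_pos: [0.5844, -0.0709, 0.0688]
orientation: [2.969, 1.569, -0.091]
wrist_force: [-0.5, -0.4, -0.4]
finger_gap: 0.0001
```

```bash
python3 - <<'E'
from h import *
goto(-.050,-.092,.066,YAW-np.pi/2)
E
```

```text
t 3.7 board xy 0.0577 -0.0922 z 0.0688 F [-0.5 -0.4 -0.4] gap 0.0001
shift mm [  2.6  -0.2 107.8]
axes: x [ 0.002 -0.    -1.   ] y [ 0.081 -0.997  0.   ] z [-0.997 -0.081 -0.002]
turn deg [ 0.02 -0.12 -0.02] q [-0.23  0.68  1.81  0.    0.65  1.26]
```

move_arm(
  increments=[
    {"grip": 1,"dx": 0.003,"dy": 0,"dz": 0,"wx": 0,"wy": -0.1,"wz": 0},
    {"grip": 1,"dx": 0,"dy": 0,"dz": 0.008,"wx": 0,"wy": 0,"wz": 0},
    {"grip": 1,"dx": 0,"dy": 0,"dz": 0.01,"wx": 0,"wy": 0,"wz": 0},
    {"grip": 1,"dx": 0,"dy": 0,"dz": 0.01,"wx": 0,"wy": 0,"wz": 0},
    {"grip": 1,"dx": 0,"dy": 0,"dz": 0.01,"wx": 0,"wy": 0,"wz": 0},
    {"grip": 1,"dx": 0,"dy": 0,"dz": 0.01,"wx": 0,"wy": 0,"wz": 0},
  ],
  force=30,
)

```text
time_s: 4.3
tcp_pos: [0.5337, -0.0752, 0.0674]
orientation: [2.748, 1.567, -0.312]
wrist_force: [1.1, -0.2, -0.8]
finger_gap: -0.0001
```

```bash
python3 - <<'E'
from h import *
from cell import bot
import cv2
goto(-.050,-.092,.066,YAW-np.pi/2)
for n in ("scene",):
    p=bot.read_camera(n); cv2.imwrite(f"pics/{n}3z.png",cv2.resize(p["img"][130:280,200:400,::-1],None,fx=4,fy=4,interpolation=cv2.INTER_CUBIC))
E
```

```text
t 4.3 board xy 0.0068 -0.0923 z 0.0674 F [ 1.1 -0.2 -0.8] gap -0.0001
shift mm [ 1.2 -0.3 56.8]
axes: x [ 0.003 -0.001 -1.   ] y [ 0.082 -0.997  0.001] z [-0.997 -0.082 -0.003]
turn deg [ 0.04 -0.19 -0.08] q [-0.26  0.63  1.94 -0.    0.57  1.23]
```

View pics/scene3z.png

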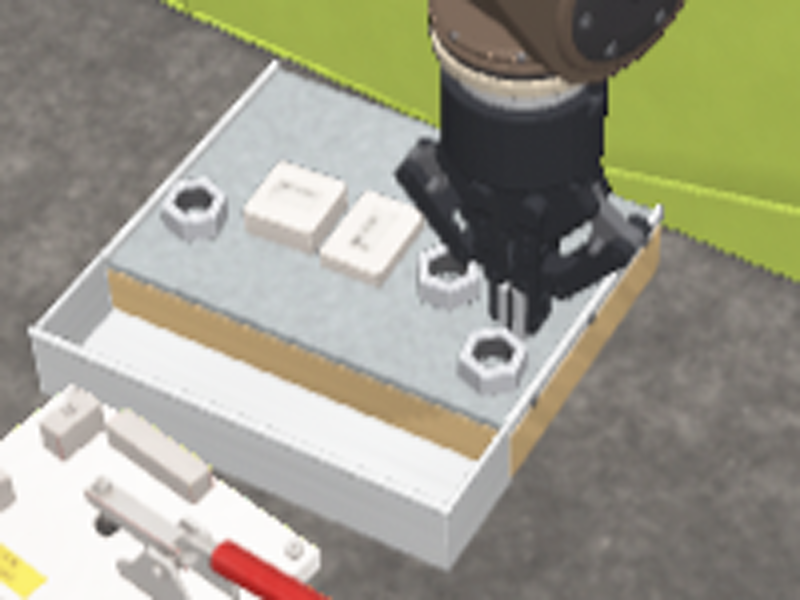

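move_arm(
  increments=[
    {"grip": 1,"dx": 0.001,"dy": 0,"dz": 0.01,"wx": 0,"wy": -0.2,"wz": 0},
    {"grip": 1,"dx": 0,"dy": 0,"dz": 0.01,"wx": 0,"wy": 0,"wz": 0},
    {"grip": 1,"dx": 0,"dy": 0,"dz": 0.01,"wx": 0,"wy": 0,"wz": 0},
  ],
  force=30,
)

```text
time_s: 4.65
tcp_pos: [0.5008, -0.0778, 0.0665]
orientation: [1.493, 1.569, -1.567]
wrist_force: [1.8, 0.3, 0.4]
finger_gap: -0.0001
```

```bash
cat > look.py <<'E'
from h import *
from cell import bot
import cv2,sys
goto(float(sys.argv[2]),float(sys.argv[3]),float(sys.argv[4]),YAW-np.pi/2)
p=bot.read_camera("scene"); cv2.imwrite(f"pics/scene{sys.argv[1]}z.png",cv2.resize(p["img"][130:280,200:400,::-1],None,fx=4,fy=4,interpolation=cv2.INTER_CUBIC))
pickle.dump(p,open("scene_last.pkl","wb"))
E
python3 look.py 4 -.05 -.092 .066
```

```text
t 4.65 board xy -0.0261 -0.0923 z 0.0665 F [1.8 0.3 0.4] gap -0.0001
shift mm [ 0.5 -0.3 23.9]
axes: x [ 0.    -0.001 -1.   ] y [ 0.081 -0.997  0.001] z [-0.997 -0.081  0.   ]
turn deg [ 0.03  0.01 -0.09] q [-0.28  0.61  2.01 -0.    0.52  1.21]
```

View pics/scene4z.png

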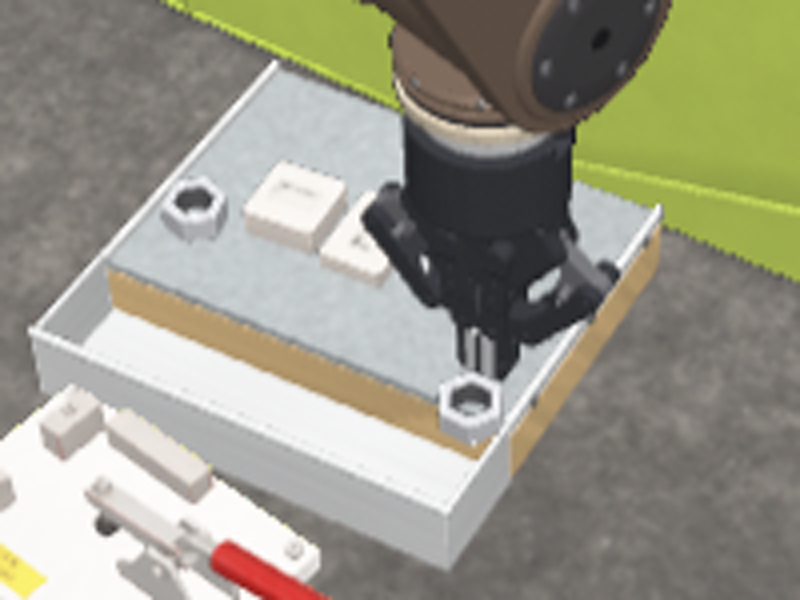

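move_arm(
  increments=[
    {"grip": 1,"dx": 0,"dy": 0,"dz": 0.01,"wx": 0,"wy": 0,"wz": 0},
    {"grip": 1,"dx": 0,"dy": 0,"dz": 0.012,"wx": 0,"wy": 0,"wz": 0},
    {"grip": 1,"dx": 0,"dy": 0,"dz": 0.008,"wx": 0,"wy": 0,"wz": 0},
    {"grip": 1,"dx": 0,"dy": 0,"dz": 0,"wx": 0,"wy": 0,"wz": 0},
  ],
  force=30,
)

```text
time_s: 5.1
tcp_pos: [0.4654, -0.0802, 0.0663]
orientation: [0.065, 1.567, -2.995]
wrist_force: [-0.1, 0.0, 1.0]
finger_gap: -0.0002
```

```bash
python3 look.py 5 .06 -.046 .13
```

```text
t 5.1 board xy -0.0616 -0.0918 z 0.0663 F [-0.1  0.   1. ] gap -0.0002
shift mm [ -64.1  -45.8 -121.4]
axes: x [-0.004 -0.001 -1.   ] y [ 0.081 -0.997  0.   ] z [-0.997 -0.081  0.004]
turn deg [ 0.02  0.21 -0.01] q [-0.31  0.58  2.09 -0.    0.47  1.18]
```

View pics/scene5z.png

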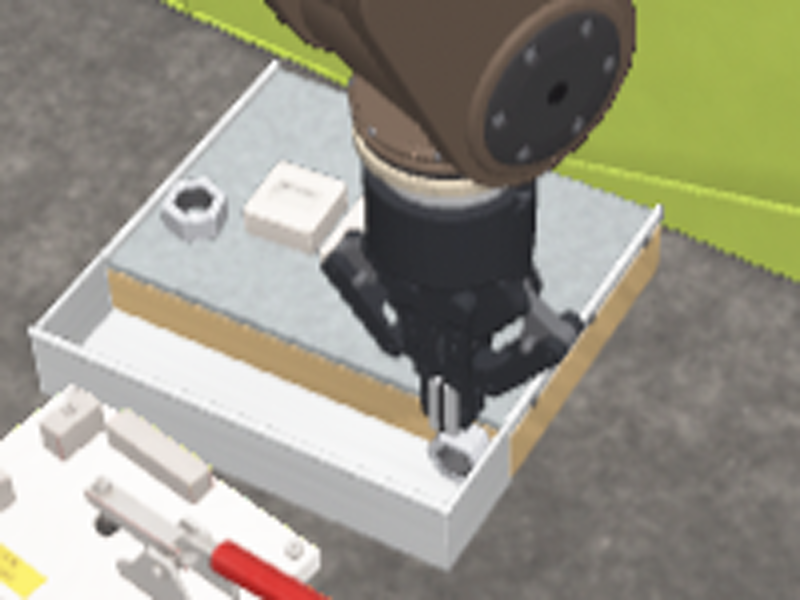

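move_arm(
  increments=[
    {"grip": 1,"dx": -0.03,"dy": 0,"dz": 0,"wx": 0,"wy": 0.2,"wz": 0},
    {"grip": 1,"dx": -0.04,"dy": 0,"dz": 0,"wx": 0,"wy": 0,"wz": 0},
    {"grip": 1,"dx": 0,"dy": -0.02,"dz": -0.045,"wx": 0,"wy": 0,"wz": 0},
    {"grip": 1,"dx": 0,"dy": -0.02,"dz": -0.045,"wx": 0,"wy": 0,"wz": 0},
    {"grip": 1,"dx": 0,"dy": 0,"dz": -0.02,"wx": 0,"wy": 0,"wz": 0},
  ],
  force=30,
)

```text
time_s: 5.65
tcp_pos: [0.5758, -0.0307, 0.1409]
orientation: [3.07, 1.568, 0.006]
wrist_force: [0.3, -0.1, 0.8]
finger_gap: 0.0003
```

```bash
python3 look.py 6 .063 -.047 .066
```

```text
t 5.65 board xy 0.0524 -0.0514 z 0.1409 F [ 0.3 -0.1  0.8] gap 0.0003
shift mm [ 74.9  -4.5 -10.4]
axes: x [ 0.003  0.    -1.   ] y [ 0.078 -0.997  0.   ] z [-0.997 -0.078 -0.003]
turn deg [-0.18 -0.16 -0.01] q [-0.17  0.56  1.79  0.    0.79  1.32]
```

View pics/scene6z.png

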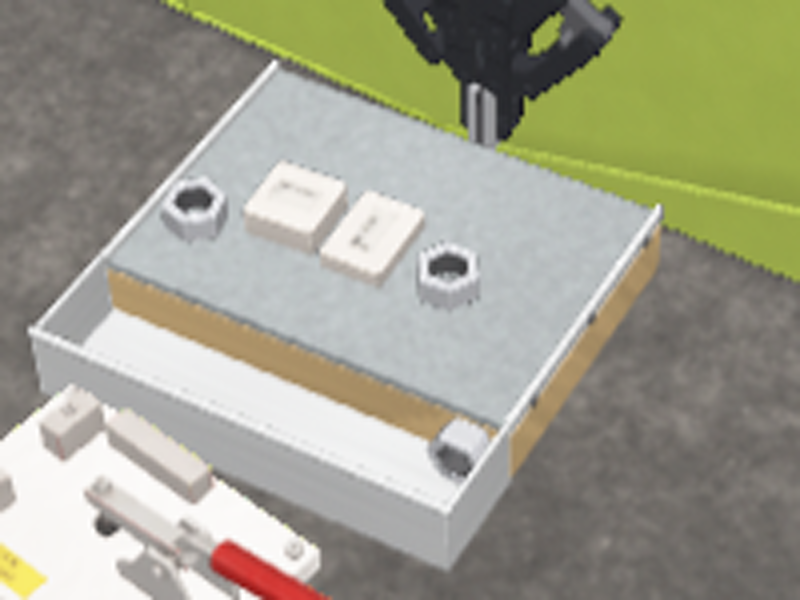

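move_arm(
  increments=[
    {"grip": 1,"dx": 0.03,"dy": -0.004,"dz": -0.009,"wx": -0.2,"wy": -0.2,"wz": 0},
    {"grip": 1,"dx": 0.03,"dy": 0,"dz": 0,"wx": 0,"wy": -0.2,"wz": 0},
    {"grip": 1,"dx": 0.01,"dy": 0,"dz": 0,"wx": 0,"wy": -0.2,"wz": 0},
    {"grip": 1,"dx": 0,"dy": 0,"dz": 0,"wx": 0,"wy": 0,"wz": 0},
  ],
  force=30,
)

```text
time_s: 6.1
tcp_pos: [0.5892, -0.0261, 0.0693]
orientation: [0.432, 1.567, -2.626]
wrist_force: [-0.4, -0.2, 0.8]
finger_gap: 0.0002
```

```bash
python3 look.py 7 .062 -.047 .066
```

```text
t 6.1 board xy 0.0662 -0.0479 z 0.0693 F [-0.4 -0.2  0.8] gap 0.0002
shift mm [ 3.4 -0.9  4.1]
axes: x [-0.003 -0.002 -1.   ] y [ 0.083 -0.997  0.002] z [-0.997 -0.083  0.003]
turn deg [ 0.13  0.19 -0.09] q [-0.16  0.68  1.8  -0.    0.66  1.34]
```

View pics/scene7z.png

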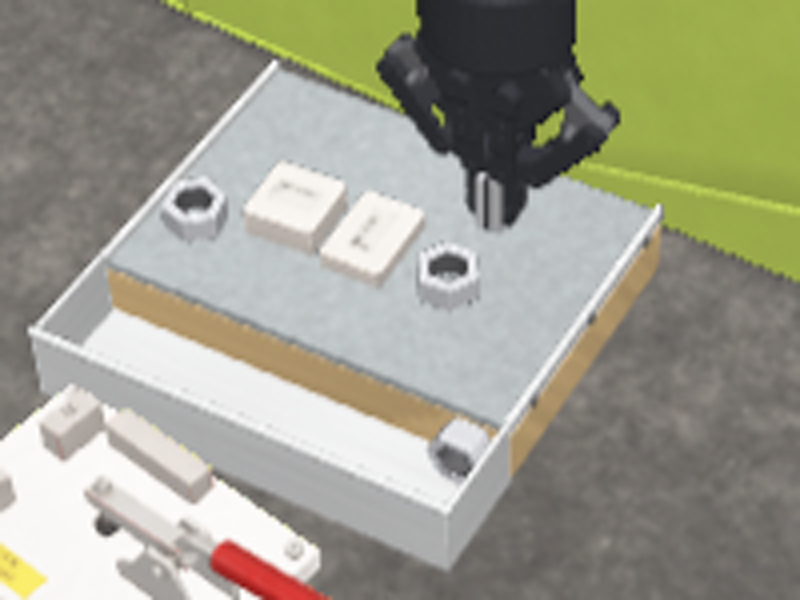

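move_arm(
  increments=[
    {"grip": 1,"dx": 0.003,"dy": 0,"dz": 0.004,"wx": 0.1,"wy": 0.2,"wz": 0},
    {"grip": 1,"dx": 0,"dy": 0,"dz": 0.01,"wx": 0,"wy": 0,"wz": 0},
    {"grip": 1,"dx": 0,"dy": 0,"dz": 0.01,"wx": 0,"wy": 0,"wz": 0},
    {"grip": 1,"dx": 0,"dy": 0,"dz": 0.012,"wx": 0,"wy": 0,"wz": 0},
    {"grip": 1,"dx": 0,"dy": 0,"dz": 0.015,"wx": 0,"wy": 0,"wz": 0},
  ],
  force=30,
)

```text
time_s: 6.65
tcp_pos: [0.5366, -0.0312, 0.0708]
orientation: [2.746, 1.562, -0.314]
wrist_force: [0.9, -0.0, -1.0]
finger_gap: -0.0002
```

```bash
python3 look.py 8 -.05 -.047 .066
```

```text
t 6.65 board xy 0.0133 -0.0487 z 0.0708 F [ 0.9 -0.  -1. ] gap -0.0002
shift mm [ 4.3 -1.7 63.4]
axes: x [ 0.008 -0.003 -1.   ] y [ 0.081 -0.997  0.003] z [-0.997 -0.081 -0.008]
turn deg [-0.02 -0.46 -0.19] q [-0.18  0.63  1.94 -0.    0.57  1.31]
```

View pics/scene8z.png

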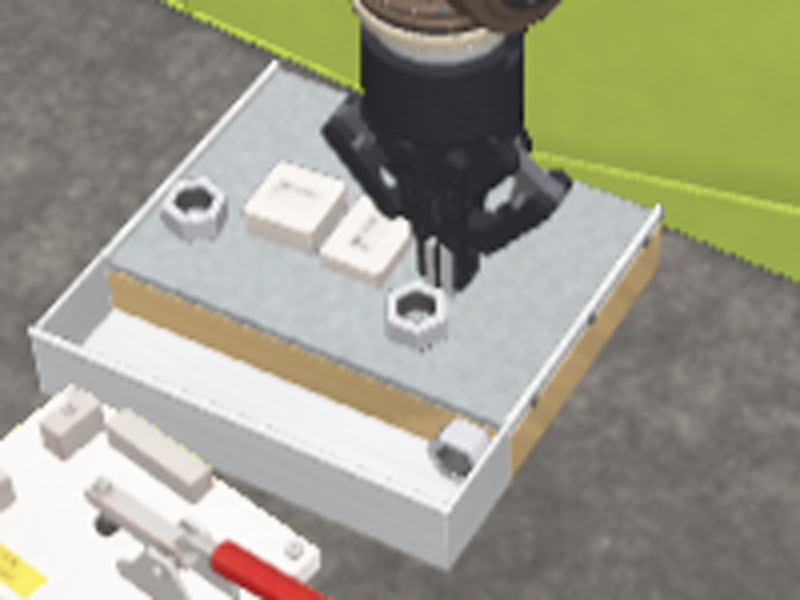

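move_arm(
  increments=[
    {"grip": 1,"dx": 0.004,"dy": -0.002,"dz": 0.012,"wx": 0,"wy": -0.5,"wz": -0.1},
    {"grip": 1,"dx": 0,"dy": 0,"dz": 0.022,"wx": 0,"wy": 0,"wz": 0},
    {"grip": 1,"dx": 0,"dy": 0,"dz": 0.028,"wx": 0,"wy": 0,"wz": 0},
    {"grip": 1,"dx": 0,"dy": 0,"dz": 0.01,"wx": 0,"wy": 0,"wz": 0},
    {"grip": 1,"dx": 0,"dy": 0,"dz": 0,"wx": 0,"wy": 0,"wz": 0},
    {"grip": 1,"dx": -0.03,"dy": 0,"dz": 0,"wx": 0,"wy": 0,"wz": 0},
    {"grip": 1,"dx": -0.03,"dy": 0,"dz": 0,"wx": 0,"wy": 0,"wz": 0},
  ],
  force=30,
)

```text
time_s: 7.4
tcp_pos: [0.4601, -0.0355, 0.1293]
orientation: [0.765, 1.569, -2.297]
wrist_force: [0.4, 0.1, 0.9]
finger_gap: 0.0001
```

```bash
python3 look.py 9 .04 .09 .12
```

```text
t 7.4 board xy -0.0633 -0.0469 z 0.1293 F [0.4 0.1 0.9] gap 0.0001
shift mm [   8.9 -137.1 -103. ]
axes: x [-0.001 -0.001 -1.   ] y [ 0.079 -0.997  0.001] z [-0.997 -0.079  0.001]
turn deg [-0.13  0.08 -0.08] q [-0.22  0.45  2.08 -0.    0.61  1.27]
```

View pics/scene9z.png

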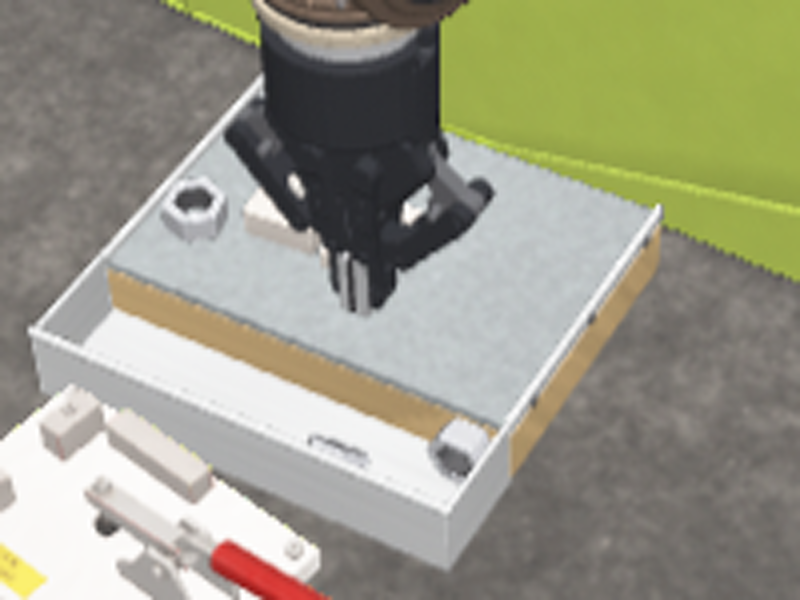

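move_arm(
  increments=[
    {"grip": 1,"dx": 0,"dy": -0.035,"dz": -0.028,"wx": 0,"wy": 0,"wz": 0},
    {"grip": 1,"dx": 0,"dy": -0.035,"dz": -0.028,"wx": 0,"wy": 0,"wz": 0},
    {"grip": 1,"dx": 0,"dy": -0.035,"dz": -0.028,"wx": 0,"wy": 0,"wz": 0},
    {"grip": 1,"dx": 0,"dy": -0.028,"dz": -0.018,"wx": 0,"wy": 0,"wz": 0},
    {"grip": 1,"dx": 0,"dy": 0,"dz": 0,"wx": 0,"wy": 0,"wz": 0},
  ],
  force=30,
)

```text
time_s: 7.95
tcp_pos: [0.5631, 0.1099, 0.1381]
orientation: [2.919, 1.553, -0.148]
wrist_force: [0.5, -0.6, -0.1]
finger_gap: -0.0002
```

```bash
python3 look.py 10 .044 .0905 .066; python3 - <<'E'
from cell import bot
import cv2,pickle
p=bot.read_camera("wrist"); cv2.imwrite("pics/wrist10.png",p["img"][:,:,::-1]);pickle.dump(p,open("w10.pkl","wb"))
E
```

```text
t 7.95 board xy 0.0511 0.0898 z 0.1381 F [ 0.5 -0.6 -0.1] gap -0.0002
shift mm [72.  -0.9  8.4]
axes: x [ 0.018 -0.003 -1.   ] y [ 0.074 -0.997  0.004] z [-0.997 -0.074 -0.017]
turn deg [-0.38 -0.99 -0.23] q [ 0.08  0.56  1.81 -0.01  0.76  1.58]
```

View pics/scene10z.png

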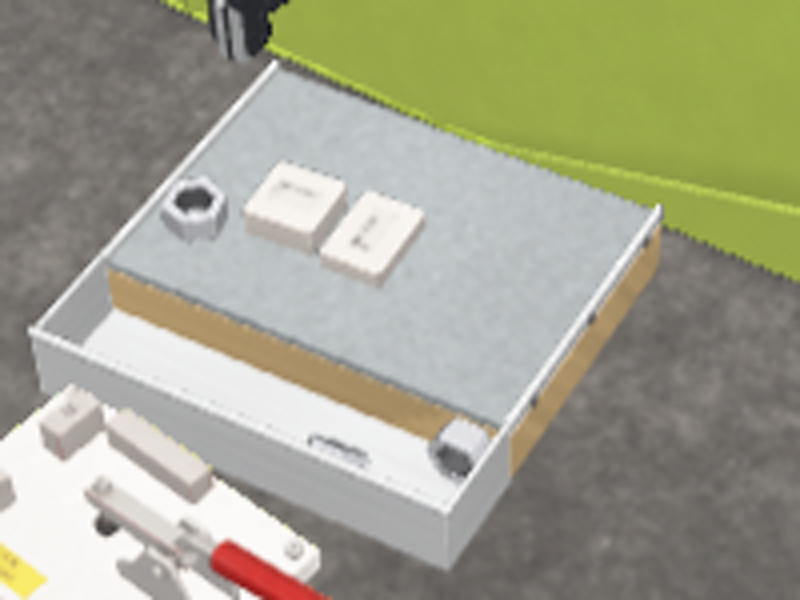

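View pics/wrist10.png

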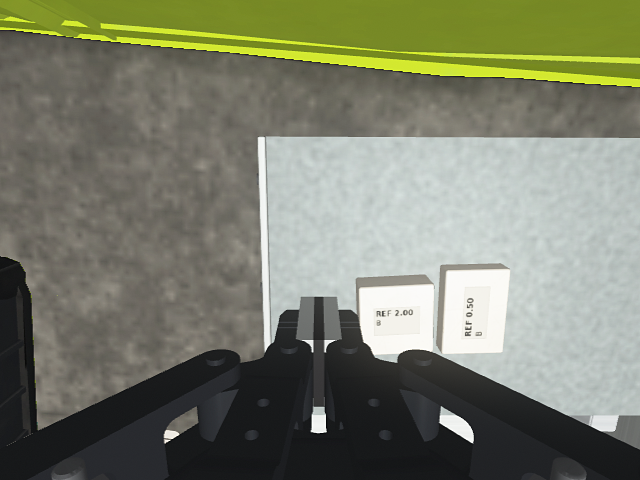

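move_arm(
  increments=[
    {"grip": 1,"dx": 0.02,"dy": -0.001,"dz": 0.004,"wx": -0.4,"wy": -1.0,"wz": -0.2},
    {"grip": 1,"dx": 0.02,"dy": 0,"dz": 0.002,"wx": 0,"wy": -0.2,"wz": 0},
    {"grip": 1,"dx": 0,"dy": 0,"dz": 0,"wx": 0,"wy": 0,"wz": 0},
  ],
  force=30,
)

```text
time_s: 8.35
tcp_pos: [0.5554, 0.1058, 0.0976]
orientation: [0.177, 1.566, -2.887]
wrist_force: [0.7, -0.5, 0.2]
finger_gap: -0.0
```

```bash
python3 look.py 11 .044 .0905 .066; python3 -c "
from h import *
p=pickle.load(open('w10.pkl','rb'))
for uv in ((357,281),(362,354)):
    q=proj_plane(p,uv,.058)-O; print(q@ex,q@ey)"
```

```text
t 8.35 board xy 0.0431 0.0863 z 0.0976 F [ 0.7 -0.5  0.2] gap -0.0
shift mm [31.6 -4.3 -1. ]
axes: x [-0.005 -0.001 -1.   ] y [ 0.078 -0.997  0.001] z [-0.997 -0.078  0.005]
turn deg [-0.15  0.3  -0.05] q [ 0.07  0.61  1.85 -0.    0.69  1.57]
0.04669302359057663 0.06746100391132073
0.004511741848210647 0.06398567627772447
```

move_arm(
  increments=[
    {"grip": 1,"dx": 0,"dy": -0.005,"dz": -0.001,"wx": -0.1,"wy": 0.3,"wz": 0},
    {"grip": 1,"dx": 0,"dy": 0,"dz": 0,"wx": 0,"wy": 0,"wz": 0},
    {"grip": 1,"dx": 0.018,"dy": 0,"dz": 0,"wx": 0,"wy": 0,"wz": 0},
    {"grip": 1,"dx": 0.01,"dy": 0,"dz": 0,"wx": 0,"wy": -0.1,"wz": 0},
    {"grip": 1,"dx": 0,"dy": 0,"dz": 0,"wx": 0,"wy": 0,"wz": 0},
  ],
  force=30,
)

```text
time_s: 8.9
tcp_pos: [0.5588, 0.1101, 0.0743]
orientation: [2.996, 1.564, -0.067]
wrist_force: [-0.7, 0.7, 1.2]
finger_gap: -0.0001
```

```bash
python3 look.py 12 .044 .0905 .066
```

```text
t 8.9 board xy 0.0469 0.0904 z 0.0743 F [-0.7  0.7  1.2] gap -0.0001
shift mm [ 8.3 -0.1  2.9]
axes: x [ 0.007 -0.    -1.   ] y [ 0.078 -0.997  0.001] z [-0.997 -0.078 -0.007]
turn deg [-0.15 -0.39 -0.06] q [ 0.08  0.65  1.86 -0.    0.63  1.57]
```

View pics/scene12z.png

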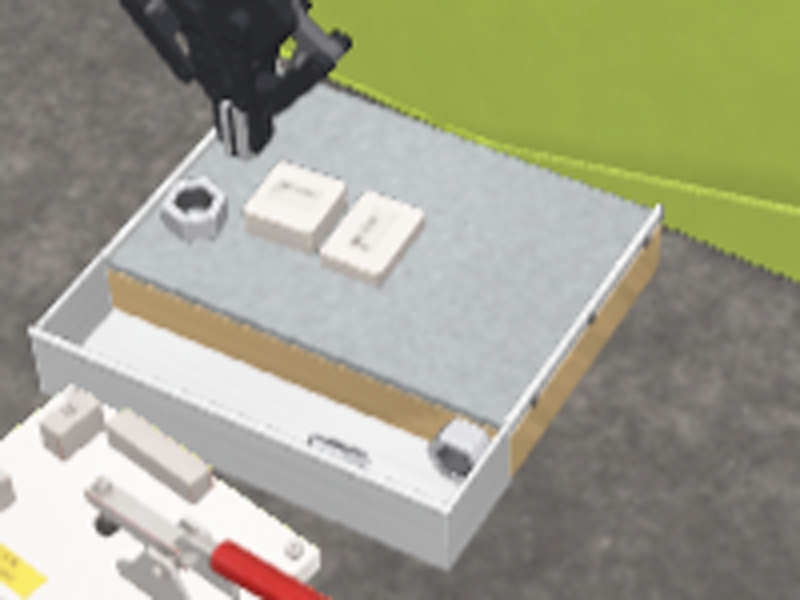

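move_arm(
  increments=[
    {"grip": 1,"dx": 0.008,"dy": 0,"dz": 0.001,"wx": -0.1,"wy": -0.5,"wz": 0},
    {"grip": 1,"dx": 0,"dy": 0,"dz": 0,"wx": 0,"wy": 0,"wz": 0},
    {"grip": 1,"dx": 0.001,"dy": 0,"dz": 0.008,"wx": 0,"wy": 0,"wz": 0},
    {"grip": 1,"dx": 0.001,"dy": 0,"dz": 0.01,"wx": 0,"wy": 0,"wz": 0},
    {"grip": 1,"dx": 0,"dy": 0,"dz": 0.01,"wx": 0,"wy": 0,"wz": 0},
  ],
  force=30,
)

```text
time_s: 9.45
tcp_pos: [0.5293, 0.1078, 0.0655]
orientation: [2.12, 1.57, -0.942]
wrist_force: [0.7, 0.6, -0.1]
finger_gap: 0.0001
```

```bash
python3 look.py 13 -.05 .0905 .066
```

```text
t 9.45 board xy 0.0173 0.0904 z 0.0655 F [ 0.7  0.6 -0.1] gap 0.0001
shift mm [-0.6 -0.1 67.3]
axes: x [ 0.001 -0.001 -1.   ] y [ 0.08  -0.997  0.001] z [-0.997 -0.08  -0.001]
turn deg [-0.05 -0.04 -0.06] q [ 0.08  0.64  1.93 -0.    0.57  1.57]
```

View pics/scene13z.png

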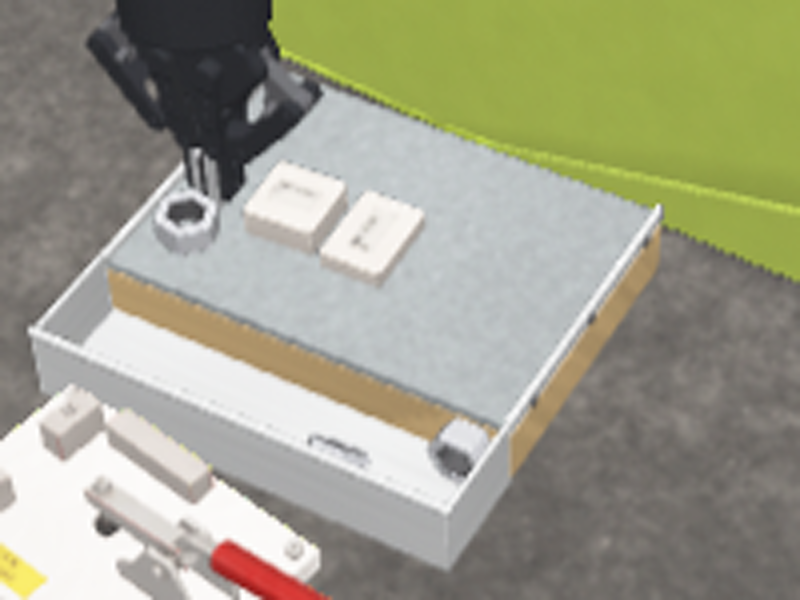

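move_arm(
  increments=[
    {"grip": 1,"dx": 0,"dy": 0,"dz": 0.014,"wx": 0,"wy": 0,"wz": 0},
    {"grip": 1,"dx": 0,"dy": 0,"dz": 0.023,"wx": 0,"wy": 0,"wz": 0},
    {"grip": 1,"dx": 0,"dy": 0,"dz": 0.028,"wx": 0,"wy": 0,"wz": 0},
    {"grip": 1,"dx": 0,"dy": 0,"dz": 0.012,"wx": 0,"wy": 0,"wz": 0},
    {"grip": 1,"dx": 0,"dy": 0,"dz": 0,"wx": 0,"wy": 0,"wz": 0},
    {"grip": 1,"dx": -0.035,"dy": 0,"dz": 0,"wx": 0,"wy": 0,"wz": 0},
    {"grip": 1,"dx": -0.04,"dy": 0,"dz": 0,"wx": 0,"wy": 0,"wz": 0},
    {"grip": 1,"dx": -0.04,"dy": 0,"dz": -0.02,"wx": 0,"wy": 0,"wz": 0},
  ],
  force=30,
)

```text
time_s: 10.3
tcp_pos: [0.4639, 0.1027, 0.1812]
orientation: [0.094, 1.56, -2.968]
wrist_force: [0.8, 0.9, -0.1]
finger_gap: 0.0
```

```bash
python3 look.py 14 .02 .0 .2
```

```text
t 10.3 board xy -0.0483 0.0906 z 0.1812 F [ 0.8  0.9 -0.1] gap 0.0
shift mm [-19.4  90.6 -68.1]
axes: x [-0.011 -0.002 -1.   ] y [ 0.08  -0.997  0.001] z [-0.997 -0.08   0.011]
turn deg [-0.03  0.62 -0.06] q [ 0.08  0.38  1.99 -0.    0.78  1.57]
```

View pics/scene14z.png

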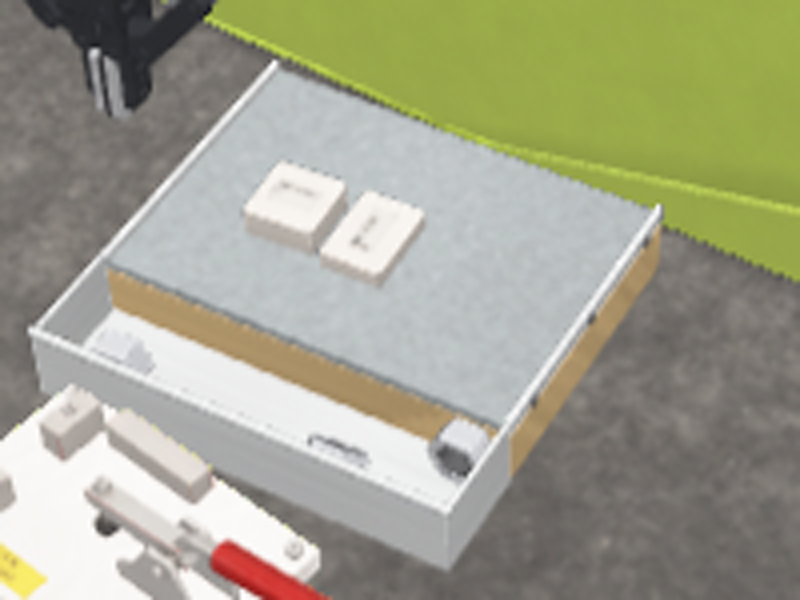

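```bash
python3 - <<'E'
from cell import bot
import cv2,pickle
for n in("top","scene","wrist"):
    p=bot.read_camera(n); cv2.imwrite(f"pics/{n}15.png",p["img"][:,:,::-1]);pickle.dump(p,open(n+"15.pkl","wb"))
    print(n,[(round(d["conf"],2),[round(float(v),1) for v in d["centre"]]) for d in bot.spot_point("nut_1_center",p)[:4]])
a=cv2.imread("pics/scene15.png")[225:265,285:335]; cv2.imwrite("pics/s15z.png",cv2.resize(a,None,fx=14,fy=14,interpolation=cv2.INTER_CUBIC))
E
```

```text
top []
scene [(0.67, [229.8, 220.4])]
wrist [(0.72, [326.7, 286.3])]
```

View pics/top15.png

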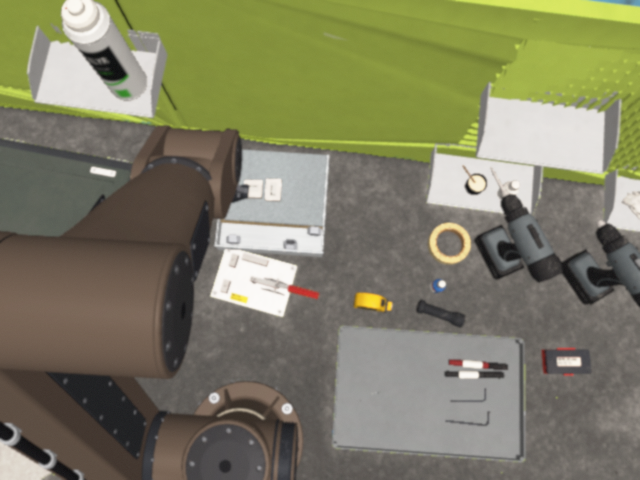

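View pics/s15z.png

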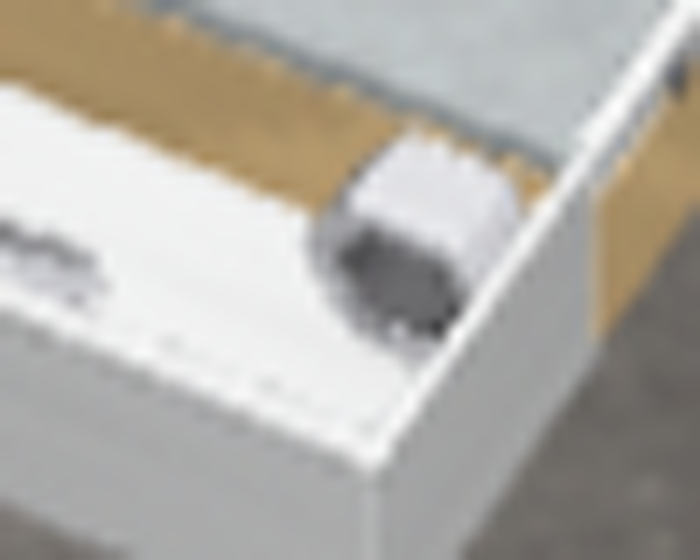

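View pics/wrist15.png

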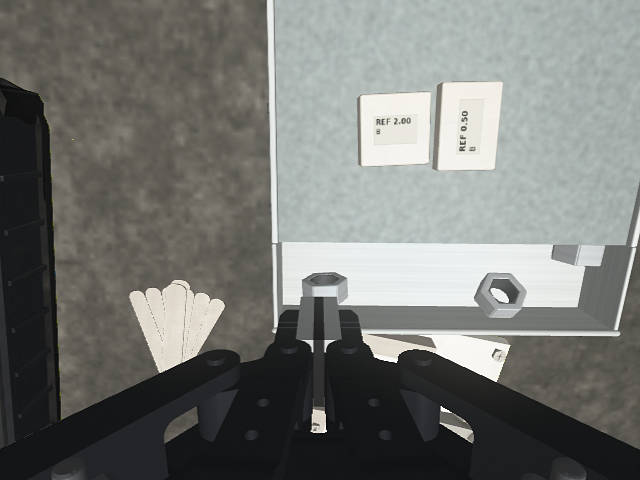

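```bash
python3 - <<'E'
import cv2
a=cv2.imread("pics/wrist15.png")[235:340,270:635]; cv2.imwrite("pics/w15z.png",cv2.resize(a,None,fx=2.19,fy=2.19*1,interpolation=cv2.INTER_CUBIC))
b=cv2.imread("pics/top15.png")[200:260,205:335]; cv2.imwrite("pics/t15z.png",cv2.resize(b,None,fx=6,fy=6,interpolation=cv2.INTER_CUBIC))
E
```

```text
(no output)
```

View pics/w15z.png

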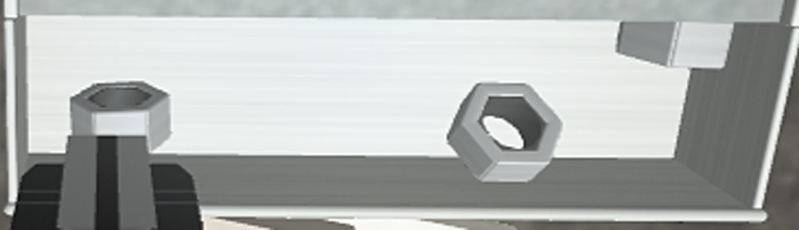

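View pics/t15z.png

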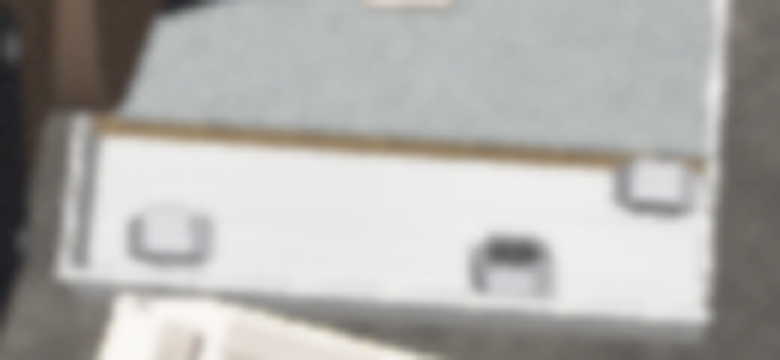

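```bash
python3 - <<'E'
import pickle,numpy as np,cv2
from cell import bot
a=pickle.load(open("scene0.pkl","rb"))["img"].astype(int);p=bot.read_camera("scene");b=p["img"].astype(int);c=pickle.load(open("scene15.pkl","rb"))["img"].astype(int)
d=np.abs(a-b).max(2)
print("blocks diff max",d[168:204,258:308].max(),"vs scene15 whole board",np.abs(b-c).max(2)[140:275,220:370].max())
print("tape/bottle/torch/tape_measure region",(d[280:410,310:500]>60).sum())
s=bot.get_state(); print(s["time_s"],s["tcp_pos"],np.abs(s["dq"]).max(),s["wrist_force"])
from h import *
T=pickle.load(open("top15.pkl","rb"))
for n,uv,z in (("n1",(168/6+205,232/6+200),.03),("n2",(512/6+205,265/6+200),.025),("n3",(655/6+205,183/6+200),.034)):
    q=proj_plane(T,uv,z)-O; print(n,q@ex,q@ey)
E
```

```text
blocks diff max 88 vs scene15 whole board 152
tape/bottle/torch/tape_measure region 22
10.7 [0.46459386 0.10270503 0.17876804] 0.004051566932653633 [ 0.69376652 -0.53415275 -0.35912237]
n1 -0.0903906016831616 0.08365150418310853
n2 -0.09445636437667718 -0.04486985029164402
n3 -0.062058944197503726 -0.09644386904376762
```

```bash
python3 - <<'E'
import pickle,numpy as np,cv2
from cell import bot
a=pickle.load(open("scene0.pkl","rb"))["img"];p=bot.read_camera("scene");b=p["img"];c=pickle.load(open("scene15.pkl","rb"))["img"]
g=lambda i:cv2.cvtColor(i,cv2.COLOR_RGB2GRAY).astype(np.float32)
for n,sl in (("blocks",np.s_[166:206,256:310]),("floor things",np.s_[280:410,310:500]),("gauge",np.s_[195:240,145:200])):
    print(n,cv2.phaseCorrelate(g(a[sl]).copy(),g(b[sl]).copy()))
d=np.abs(b.astype(int)-c).max(2)[140:275,220:370]; ys,xs=np.where(d>40); print(len(ys),[(x+220,y+140,d[y,x]) for y,x in zip(ys,xs)][:15])
q=pickle.load(open("scene1.pkl","rb"))["img"]; sl=np.s_[195:240,145:200]; print("gauge vs 1",cv2.phaseCorrelate(g(q[sl]).copy(),g(b[sl]).copy()))
cv2.imwrite("pics/scene16.png",b[:,:,::-1])
E
```

```text
blocks ((-0.06805390907864961, -0.033666266570619996), 0.7262119770050048)
floor things ((-0.02135343227249109, 0.5169967367084354), 0.973198622253574)
gauge ((-4.550511114167776, 1.942350648472079), 0.11773764645611798)
115 [(np.int64(244), np.int64(140), np.int64(66)), (np.int64(245), np.int64(140), np.int64(50)), (np.int64(220), np.int64(141), np.int64(70)), (np.int64(223), np.int64(141), np.int64(66)), (np.int64(224), np.int64(141), np.int64(148)), (np.int64(225), np.int64(141), np.int64(146)), (np.int64(226), np.int64(141), np.int64(49)), (np.int64(243), np.int64(141), np.int64(62)), (np.int64(244), np.int64(141), np.int64(50)), (np.int64(220), np.int64(142), np.int64(77)), (np.int64(221), np.int64(142), np.int64(44)), (np.int64(223), np.int64(142), np.int64(102)), (np.int64(224), np.int64(142), np.int64(153)), (np.int64(225), np.int64(142), np.int64(135)), (np.int64(226), np.int64(142), np.int64(42))]
gauge vs 1 ((0.015950167861468856, 0.504999795962263), 0.9965594026777479)
```

View pics/scene16.png

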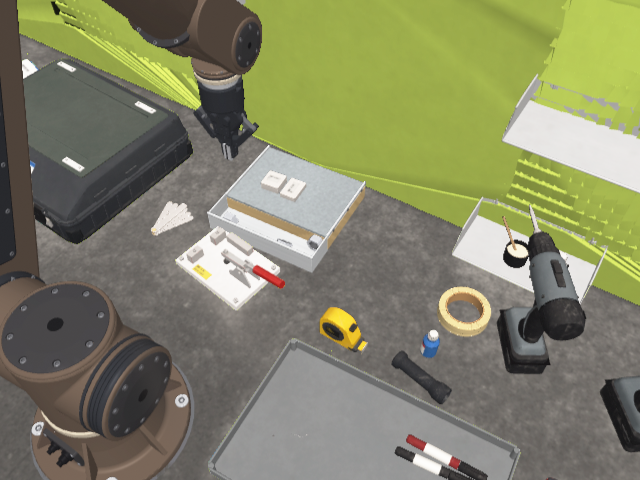

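```bash
python3 -c "
from cell import bot
print(bot.close_job())"
```

```text
the job is handed in; nothing more can be done
None
```

I swept all three nuts along their lanes and over the open edge with the fingers closed. All three are now down in the catch trough, and I handed the job in at about 10.8 s on the clock.

**Nut positions:** in the last pictures, in the board frame, they are at about (-90, 84), (-94, -45) and (-62, -96) mm, inside the trough walls.

**Not all lie flat:** two of the nuts stand on edge, one of them next to the board's face, and the middle one leans against the outer wall. I took "lying down in the trough" to mean down in it, so I did not go back to tip them over.

**Blocks and surroundings:** the gauge blocks had moved less than 0.1 pixel between the first and last scene pictures. The objects round the board looked unmoved. The picture comparison gave a uniform half-pixel offset there, which I put down to the method. For the feeler gauge I could only compare with a later picture, because the arm hid it in the first one.

**Arm:** at the end it stood clear above the board, at rest. The wrist force readings I took during the job were all about 2 N or less.

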